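Pin a tow-ball plate in line and fit its bolt

TASK

The tow-ball plate has swung on its stud, out of line with the holes of the green foot below it. With the orange-handled drift pin, feel for the plate's hole with the yellow ring, draw the plate over until that hole is in line with the foot's, and push the drift fully home, collar down on the plate; then, leaving the drift standing there, put the brass bolt fully home, flange down, in the other hole. Work by feel, never pushing down or sideways with more than about 25 N; leave the other two pins in the wooden block and do not knock the clutter about.

Things in the scene. Friction and masses are not known exactly. Their poses are not given: they have to be found in the camera images.
- foot: Green steel foot, fixed, 130 x 200 x 50 mm (x, y, z), two 17 mm through holes. Origin: centre of its underside, on the bench. In its frame: tow-ball stud at (0, -60) mm, drift hole at (-26, 60), bolt hole at (26, 60). Four lugs up to 18 mm high stick out 25 mm from its long sides at y = -75 and 75 mm. The tow ball (50 mm) tops out 135 mm above the bench. It may stand on either side.
- foot_pin_hole (a point): Centre of the foot's drift hole at the foot's top face, 50 mm above the bench, 12 mm below the plate. 17 mm diameter, right through. The bright plate (130 x 185 x 8 mm, top 70 mm above the bench) turns on the stud; its ringed 17 mm hole, also 123 mm from the stud, starts up to 15 mm off along that arc, either way. The plate's swing is not measured: find it by feel or by eye.
- foot_bolt_hole (a point): Centre of the foot's bolt hole at the foot's top face, 50 mm above the bench. 17 mm diameter, right through; the plate's bolt hole (17 mm, no ring, edge broken 1 mm) comes within about 1.5 mm of it once the drift is home. The plate stays where it is left; moving its holes takes about 4 N sideways, and it slides 12 mm clear of the foot, so a tip through the plate alone can drag it.
- drift: Drift pin, loose, upright in the wooden block; 0.15 to 0.3 kg. Origin: centre of its tip, z up along it. Steel taper, 11.5 mm diameter at the blunt tip to 16 mm at 24 mm, straight 16 mm shank to 52 mm, collar 26 mm diameter from 52 to 58 mm, orange round grip 20 mm diameter from 58 to 104 mm (top). Home: collar on the plate, tip 18 mm above the bench. It takes up to about 15 N to wedge home.
- bolt: Brass bolt, loose, upright in a hole of the wooden block; 0.1 to 0.2 kg. Origin: centre of its tip, z up along it. Tip 9 mm wide, widening to the 14.5 mm shank at 6 mm, shank to 52 mm, flange 28 mm diameter from 52 to 57 mm, tall round head 20 mm diameter from 57 to 80 mm (top). Home: flange on the plate, tip 18 mm above the bench.
- block: Wooden pin block, fixed, 70 x 220 x 58 mm (x, y, z); origin centre of its underside. Four 20 mm holes in a row along its y at -82.5, -27.5, 27.5 and 82.5 mm hold the drift, the bolt, the punch and the stud in any order, each hanging by its collar with its tip 6 mm above the bench.
- punch: Blunt punch with a black handle, in the wooden block, same build as the drift (top 98 mm above its tip) but a 17 mm blunt shank. Not needed: leave it. Origin: centre of its tip.
- stud: Thick grey stud, 18 mm shank, 24 mm blue head, in the wooden block (top 76 mm above its tip). Not needed: leave it. Origin: centre of its tip.
- spanner: Loose steel spanner lying on the bench near the robot. Leave it.
- cup: Loose clear plastic cup, 84 mm wide, 110 mm high, origin centre of its foot. Leave it.
- tube_offcut: Loose dark square-tube offcut 160 x 40 x 40 mm lying on the bench. Leave it.
- angle_offcut: Loose steel angle offcut 140 x 50 x 50 mm lying on the bench. Leave it.
There are look-alikes about, which are no part of the job. What is shaped like the drift but turquoise is not meant.

How it is judged:
By the outcome, as a careful person would: the job done as asked, in the order asked, and still so for the second after the job is handed in, with the robot touching nothing.
It also fails if it takes over 72 s, if anything falls off the work surface, if the arm or the gripper's body presses on something with over 40 N, if the wrist force passes 120 N, or if a joint passes its speed limit or range.

ROBOT

A 6-joint arm with a two-finger parallel gripper is mounted at the origin on the work surface. World frame = base frame: x ahead of the robot, y to its left, z up, the work surface at z = 0. Lengths are in m, angles in rad, forces in N, time in s.
With the tool pointing down it reaches from about 0.325 to 0.9 m from the base axis. Payload 3.5 kg.
Tool frame: the origin (TCP) lies at the very end of the fingers, on their centre line; the grasp point (between the pads) lies behind it (tcp_to_grasp is the z of the grasp point in the tool frame, in m); z points along the fingers, y is the line along which they close (so a half turn about z gives the same grasp; the last joint's range is limited). The gripper opens to 85 mm and grips with 20 to 120 N. Pads are 22 mm wide; open, the fingers measure 114 mm over their backs; the gripper's body (76 mm by 85 mm) begins 54 mm behind the grasp point. The pads swing forward as they close: fully open they stand 13 mm farther back than shut.
Start: joints at [-1.335, 0.276, -0.026, 1.268, 0, 1.467], TCP at [0.208, -0.589, 0.231] pointing down, gripper open.
Joint ranges: [-3.12, 3.12], [-0.85, 1.88], [-1.08, 1.24], [-1.95, 2.15], [-1.57, 1.53], [-3.14, 3.14]. Speed limits (rad/s): [2.57, 2.57, 3.14, 3.14, 3.14, 3.14].

INTERFACE

Orientations are given as a 3x3 rotation matrix whose columns are the frame's x, y, z axes.
In Python, from plant import * gives the robot as it stands. The module is installed in compiled form; this text tells all that it offers.
- The arm moves only by the tool apply_moves, never from a script. Its argument "steps" is a list of rows, each an object with "linear": the shift along the tool's x, y, z in cm, a list of three; "yaw": the turn about the tool's z in degrees; "claw": the gripper's target within -1 to 1 (shut at 1, half-way at 0, fully open at -1). A call has exactly 8 rows; each row shifts and turns the commanded pose from where the row before left it, along the tool's axes as they then stand; what a row does not reach is not made up. A row lasts 1/10 s, in which the tool goes at most 50 mm and 8.59 degrees, less where a joint would pass 70% of its speed; a pose out of reach is approached as far as the arm can. A call is refused whole if a number of a shift passes 5 or a number of a turn 8.59, either way. A call with a gripper value outside its range is refused whole. The fingers move at their own pace and stop on an object; "force" is the grip in N (left out, the last holds). Time passes only in rows, so rows that do not move let the fingers close, or fill a call up. It gives the time, the measured TCP pose, the force, the opening and the grip force at its end, in the units of the state.
- state(): the state, without advancing time (a new reading comes with each control period).
- grab_frame(name): name is "side" or "top" or "wrist"; returns a dict with "frame" (480x640x3 uint8, red, green, blue), "intrinsics" (3x3 intrinsics, pixels), "extrinsics" (4x4, takes a point from camera to world coordinates); the wrist camera has in their place "T_tool_cam" (4x4, takes a point from camera to tool coordinates, whose origin is the TCP and whose axes are the flange's). Camera axes: x right, y up, looking along -z (the intrinsics and any distortion apply to the point x, -y, -z); pixel columns grow to the right and rows downward; lengths in m; the calibration is good to about 2 mm. A picture is of the moment at which its call begins: read the wrist's pose just before it. There is no depth.
- sign_off(): hands the job in; it is judged then, once.
Trained networks look in the newest picture that a camera, given by its name, has taken for a name from the list of things; names that differ only in an ending like _2 or _b are one class to them, and where a whole thing is asked for, a point or a joint stands for the part that bears it (a point fixed in the world has none). Each returns a list of dicts, best first, with "score" (0 to 1); they miss things now and then, are a little off and sometimes report something else, mostly with a low value. They report only what shows in the picture. A call takes as long as a camera call. They do not tell look-alikes from the thing itself.
- boxes_of(camera, thing): "box" ([left, top, right, bottom] in pixels, round what is visible of it).
- trace(camera, thing): "pixels" (480x640 bool, what is visible of it) and "box" ([left, top, right, bottom] in pixels, round what is visible of it).
- landmark_of(camera, thing): "pixel" ([column, row] in pixels: a listed point, or the origin of a listed thing).
The state is a dict: "t": time; "q": joint angles; "joint_velocities": joint speeds; "joint_efforts": joint torques, N m; "tcp_pos": TCP position; "tcp_rot": TCP orientation; "force": force on the tool from outside, world axes, zero at the start; "wrist_torque": the same for the moment, N m; "gripper_width": opening from 0.0 (shut) to 1.0 (fully open); "grip_force": force on a finger pad.
Only numpy, scipy, OpenCV 4.12 (cv2) and the standard library are available. Lean on these libraries where they do the work, as an engineer would, in place of code of your own. Each camera call takes 0.05 s, during which the arm holds its last target. There are 200 camera calls.

## Working session

There is one attempt and no reset: what is moved stays moved. The work goes in short steps, Python scripts to look and compute and a tool call to move; the robot and the scene stay as the last step left them, time stands still between calls to the robot, and variables do not carry over. Pictures are saved under pics/ and viewed, at most 10 in all, crops included, and the job is handed in when it is done.

Besides the shell and the picture viewer there is one more tool, called after "Call:" as a command line: name --argument value ..., lists and objects as JSON in quotes. apply_moves: Moves the arm, as the interface text tells. Its arguments: {"type":"object","properties":{"steps":{"type":"array"},"force":{"type":"number"}},"required":["steps"]}

```bash
mkdir -p pics
cat > h.py <<'E'
from plant import *
import numpy as np, cv2
def ray(f,px,T=None):
    K=np.array(f["intrinsics"]);T=np.array(f["extrinsics"]) if T is None else T
    p=np.linalg.solve(K,[px[0],px[1],1.]);d=T[:3,:3]@np.array([p[0],-p[1],-p[2]])
    return T[:3,3],d
def atz(f,px,z,T=None):
    o,d=ray(f,px,T);return o+d*(z-o[2])/d[2]
def proj(f,P,T=None):
    T=np.array(f["extrinsics"]) if T is None else T
    c=np.linalg.inv(T)@np.append(P,1);p=np.array(f["intrinsics"])@np.array([c[0],-c[1],-c[2]]);return p[:2]/p[2]
def wrist():
    s=state();f=grab_frame("wrist");M=np.eye(4);M[:3,:3]=s["tcp_rot"];M[:3,3]=s["tcp_pos"]
    return f,M@np.array(f["T_tool_cam"])
def save(n,a): cv2.imwrite("pics/"+n,np.ascontiguousarray(a[...,::-1]))
E
python3 - <<'E'
from h import *
np.set_printoptions(precision=4,suppress=True)
s=state();print(s)
for c in("top","side"):
    f=grab_frame(c);save(c+".png",f["frame"]);print(c,{k:v for k,v in f.items() if k!="frame"})
    for t in["drift","bolt","punch","stud","block","foot","foot_pin_hole","foot_bolt_hole"]:
        print(t,[(np.round(r["box"]),round(r["score"],2)) for r in boxes_of(c,t)][:3] if "hole" not in t else "",[(np.round(r["pixel"],1),round(r["score"],2)) for r in landmark_of(c,t)][:3])
E
```

```text
{'t': 0.0, 'q': array([-1.3354,  0.2771, -0.0279,  1.268 , -0.    ,  1.4674]), 'joint_velocities': array([-0.0026, -0.0012,  0.0009,  0.0003, -0.0005,  0.0005]), 'joint_efforts': array([  0.0003, -44.5509,  29.5202,   0.0163,  -0.    ,  -0.    ]), 'tcp_pos': array([ 0.2075, -0.5887,  0.2302]), 'tcp_rot': array([[ 0.9432,  0.3324, -0.0005],
       [ 0.3324, -0.9432,  0.0021],
       [ 0.0002, -0.0022, -1.    ]]), 'force': array([-0.3013, -0.136 , -0.2158]), 'wrist_torque': array([0.0133, 0.0299, 0.0046]), 'grip_force': 0.0, 'gripper_width': 1.001322583260546}
top {'intrinsics': array([[569.4126,   0.    , 311.2128],
       [  0.    , 569.4126, 246.3745],
       [  0.    ,   0.    ,   1.    ]]), 'extrinsics': array([[ 0.0566,  0.9744, -0.2175,  0.3094],
       [-0.9984,  0.0565, -0.0067,  0.1275],
       [ 0.0058,  0.2175,  0.976 ,  1.3834],
       [ 0.    ,  0.    ,  0.    ,  1.    ]])}
drift [(array([309., 279., 320., 294.]), 0.5), (array([282., 334., 290., 343.]), 0.44)] [(array([318.7, 335.3]), 0.55), (array([289. , 340.7]), 0.53), (array([308.2, 240.8]), 0.45)]
bolt [] [(array([27
[... 965 characters left out ...]
67)] [(array([287.5, 273.5]), 0.82), (array([407.1, 289.8]), 0.73), (array([354.4, 280.2]), 0.68)]
bolt [(array([313., 288., 326., 308.]), 0.81), (array([330., 264., 341., 288.]), 0.71)] [(array([394.4, 169.5]), 0.74), (array([318.1, 320.2]), 0.63)]
punch [(array([332., 262., 340., 289.]), 0.82)] [(array([335.6, 299. ]), 0.8)]
stud [(array([365., 231., 377., 246.]), 0.79)] [(array([370. , 260.3]), 0.79)]
block [(array([295., 229., 395., 341.]), 0.68)] [(array([345.7, 290.9]), 0.76)]
foot [(array([340., 100., 427., 201.]), 0.75), (array([350., 242., 364., 271.]), 0.62)] [(array([384.4, 168.8]), 0.8)]
foot_pin_hole  [(array([393.5, 170.1]), 0.73)]
foot_bolt_hole  [(array([370.8, 168.9]), 0.8)]
```

View pics/top.png

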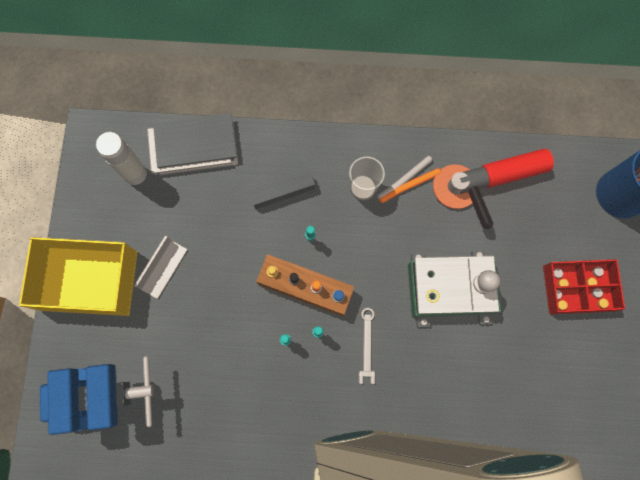

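View pics/side.png

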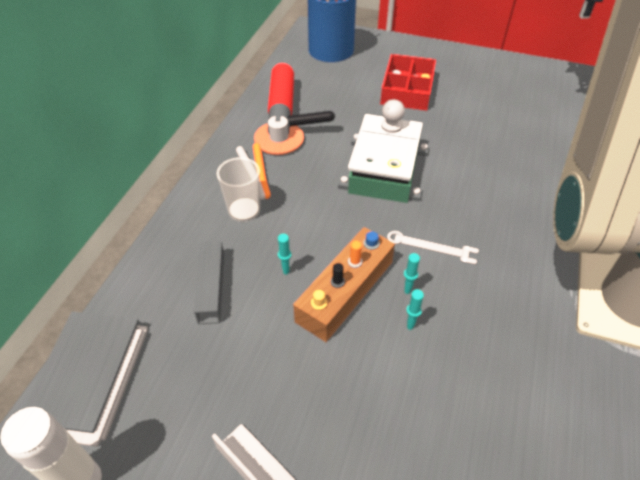

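Top view: in the block are brass bolt (272,271), black punch (294,278), orange drift (316,287) and blue stud (339,296). The pins like the drift at (310,233), (285,340) and (318,331) are turquoise, so they are not meant. The orange one in the block fits. The foot is at (456,285), with the ringed hole at (432,296), the bolt hole at (431,274) and the ball at (488,281).

Run:
```python
from h import *
np.set_printoptions(precision=4,suppress=True)
f=grab_frame("top");g=grab_frame("side")
def tri(a,b):
    o,d=ray(f,a);p,e=ray(g,b);d/=np.linalg.norm(d);e/=np.linalg.norm(e)
    st=np.linalg.lstsq(np.c_[d,-e],p-o,rcond=None)[0];A=o+st[0]*d;B=p+st[1]*e
    return (A+B)/2,np.linalg.norm(A-B)
print("ball",tri((488,281),(394,110)));print("drift",tri((316,286),(356,245)),"bolt",tri((272,271),(319,295)))
print("ring z.07",atz(f,(432,296),.07),atz(g,(394,164),.07)," bolth",atz(f,(431,274),.07),atz(g,(369,160),.07))
print("drift top z.11",atz(f,(317,286),.108),"bolt z.086",atz(f,(272,271),.085),"stud",atz(f,(339,296),.08),"punch",atz(f,(294,277),.1))
a=cv2.resize(f["frame"][240:340,250:350],(400,400),interpolation=3);b=cv2.resize(f["frame"][240:340,405:505],(400,400),interpolation=3)
save("crop.png",np.hstack([a,b]))
```

```text
ball (array([ 0.5344, -0.2669,  0.1135]), np.float64(0.0020649701748658876))
drift (array([0.5041, 0.1203, 0.1039]), np.float64(0.0017271894363763858)) bolt (array([0.5372, 0.2243, 0.0777]), np.float64(0.0013784233977210854))
ring z.07 [ 0.5004 -0.15    0.07  ] [ 0.4988 -0.1452  0.07  ]  bolth [ 0.5521 -0.1471  0.07  ] [ 0.5516 -0.1405  0.07  ]
drift top z.11 [0.5027 0.118  0.108 ] bolt z.086 [0.5352 0.2237 0.085 ] stud [0.4867 0.066  0.08  ] punch [0.5216 0.1715 0.1   ]
```

View pics/crop.png

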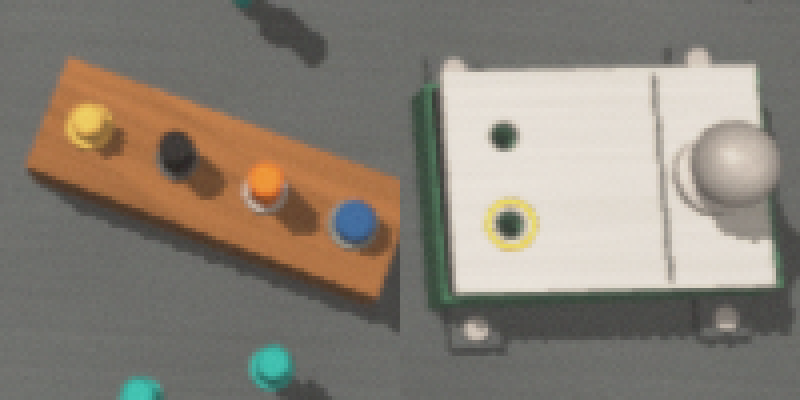

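The crop shows the orange-gripped drift third in the block, between the black punch and the blue stud. The ringed hole is at about crop (512,223). Next I look at the foot with the wrist camera.

Call:
apply_moves --steps '[{"linear": [2.7,-1.7,-0.5],"yaw": 0,"claw": -1},{"linear": [2.7,-1.7,-0.5],"yaw": 0,"claw": -1},{"linear": [2.7,-1.7,-0.5],"yaw": 0,"claw": -1},{"linear": [2.7,-1.7,-0.5],"yaw": 0,"claw": -1},{"linear": [2.7,-1.7,-0.5],"yaw": 0,"claw": -1},{"linear": [2.7,-1.7,-0.5],"yaw": 0,"claw": -1},{"linear": [2.7,-1.7,-0.5],"yaw": 0,"claw": -1},{"linear": [2.7,-1.7,-0.5],"yaw": 0,"claw": -1}]'

```text
t: 2.4
tcp_pos: [0.3669, -0.3883, 0.2717]
tcp_rot: [[0.943, 0.332, 0.0], [0.332, -0.943, -0.0], [0.0, 0.0, -1.0]]
force: [0.2, 0.8, -0.4]
gripper_width: 1.001
grip_force: 0.0
```

Call:
apply_moves --steps '[{"linear": [2.7,-1.7,-0.5],"yaw": 0,"claw": -1},{"linear": [2.7,-1.7,-0.5],"yaw": 0,"claw": -1},{"linear": [2.7,-1.7,-0.5],"yaw": 0,"claw": -1},{"linear": [2.7,-1.7,-0.5],"yaw": 0,"claw": -1},{"linear": [2.7,-1.7,-0.5],"yaw": 0,"claw": -1},{"linear": [1.0,-0.7,-0.5],"yaw": 0,"claw": -1},{"linear": [0,0,0],"yaw": 0,"claw": -1},{"linear": [0,0,0],"yaw": 0,"claw": -1}]'

```text
t: 3.2
tcp_pos: [0.4721, -0.255, 0.3013]
tcp_rot: [[0.943, 0.332, -0.0], [0.332, -0.943, -0.001], [-0.001, 0.001, -1.0]]
force: [1.1, -0.4, 0.6]
gripper_width: 0.998
grip_force: 0.0
```

Run:
```python
from h import *
import plant
np.set_printoptions(precision=4,suppress=True)
print([n for n in dir(plant) if n[0]!='_'], getattr(plant,'tcp_to_grasp',None))
s=state();print(s["t"],s["tcp_pos"],s["q"])
f,T=wrist();print(f["T_tool_cam"],f["intrinsics"],{k for k in f},T);save("w1.png",f["frame"])
np.savez("w1.npz",T=T)
for t in["foot_pin_hole","foot_bolt_hole","foot"]: print(t,[(np.round(r["pixel"],1),round(r["score"],2)) for r in landmark_of("wrist",t)][:3])
```

```text
['MotionError', 'boxes_of', 'grab_frame', 'landmark_of', 'sign_off', 'state', 'tcp_to_grasp', 'trace'] -0.0187
3.2 [ 0.4721 -0.255   0.3013] [-0.6152  0.0897 -0.1056  1.3754 -0.0008  2.1875]
[[-0.0006  0.9607  0.2777  0.0702]
 [ 1.      0.0002  0.0014  0.0003]
 [ 0.0013  0.2777 -0.9607 -0.1432]
 [ 0.      0.      0.      1.    ]] [[340.959    0.     318.8539]
 [  0.     340.959  240.4941]
 [  0.       0.       1.    ]] {'intrinsics', 'frame', 'T_tool_cam'} [[ 0.3319  0.906   0.2627  0.5384]
 [-0.9433  0.3189  0.0917 -0.2318]
 [-0.0007 -0.2783  0.9605  0.4445]
 [ 0.      0.      0.      1.    ]]
foot_pin_hole [(array([236.6, 155.9]), 0.57)]
foot_bolt_hole [(array([243.7, 102. ]), 0.91)]
foot [(array([297.7, 141.4]), 0.9)]
```

View pics/w1.png

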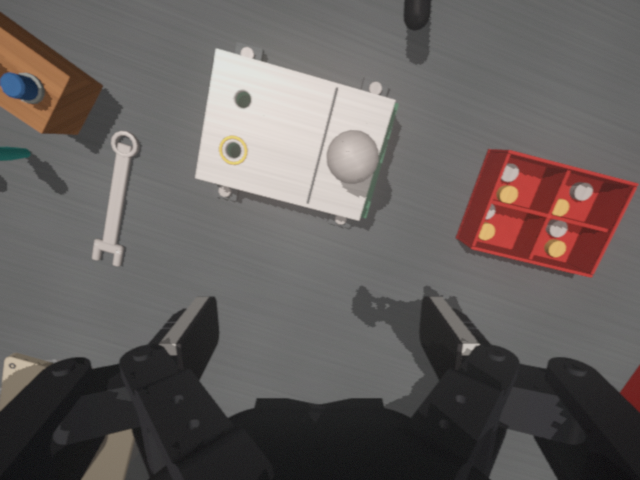

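Wrist view: ring hole (233,150), bolt hole (243,99), ball (353,157), and lug nubs at (248,53), (375,88), (224,192) and (341,220).

Run:
```python
from h import *
np.set_printoptions(precision=4,suppress=True)
f=dict(intrinsics=[[340.959,0,318.854],[0,340.959,240.494],[0,0,1]]);T=np.load("w1.npz")["T"]
im=cv2.imread("pics/w1.png")
# ring fit: yellow
hsv=cv2.cvtColor(im,cv2.COLOR_BGR2HSV);m=cv2.inRange(hsv,(20,80,90),(35,255,255));m[:120]=0;m[180:]=0;m[:,:200]=0;m[:,270:]=0
ys,xs=np.nonzero(m);e=cv2.fitEllipse(np.c_[xs,ys].astype(np.float32));print("ring px",e, len(xs))
R=atz(f,e[0],.07,T);B=atz(f,(243,99),.07,T);ball=atz(f,(353,157),.11,T)
print("ring",R,"bolt",B,"ball",ball,"dist",np.linalg.norm((R-B)[:2]),np.linalg.norm((R-ball)[:2]))
for z in(.009,.014):
    L=[atz(f,p,z,T)[:2] for p in((248,53),(375,88),(224,192),(341,220))];print(L,np.mean(L,0))
    v=(L[0]-L[1]+L[2]-L[3]);print("foot y angle",np.degrees(np.arctan2(v[1],v[0])),"len",np.linalg.norm(v)/2,np.linalg.norm(L[0]-L[2]))
t=cv2.imread("pics/top.png")
import plant
g=grab_frame("top")
L=[atz(g,p,.014)[:2] for p in((418,258),(479,256),(424,322),(486,319))]
v=(L[0]-L[1]+L[2]-L[3]);print(L,np.mean(L,0),np.degrees(np.arctan2(v[1],v[0])),np.linalg.norm(v)/2)
save("c2.png",np.hstack([cv2.resize(g["frame"][240:340,405:505],(400,400),interpolation=2),cv2.resize(im[30:240,185:395,::-1],(400,400),interpolation=2)]))
```

```text
ring px ((232.76832580566406, 149.87583923339844), (25.0455322265625, 27.083606719970703), 146.42088317871094) 220
ring [ 0.5002 -0.1481  0.07  ] bolt [ 0.5522 -0.1446  0.07  ] ball [ 0.536  -0.2669  0.11  ] dist 0.05211821089241689 0.12413509303464931
[array([ 0.6036, -0.1224]), array([ 0.6176, -0.2737]), array([ 0.4399, -0.1377]), array([ 0.4552, -0.2914])] [ 0.5291 -0.2063]
foot y angle 95.48607584763587 len 0.15322284477186074 0.16435870980621686
[array([ 0.6028, -0.1236]), array([ 0.6166, -0.2732]), array([ 0.4411, -0.1388]), array([ 0.4562, -0.2907])] [ 0.5292 -0.2066]
foot y angle 95.48607584763589 len 0.15146361279941387 0.16247162111737465
[array([ 0.6005, -0.1265]), array([ 0.6142, -0.2764]), array([ 0.4448, -0.1434]), array([ 0.4605, -0.292 ])] [ 0.53   -0.2096] 95.61852859549462 0.14996043310308466
```

View pics/c2.png

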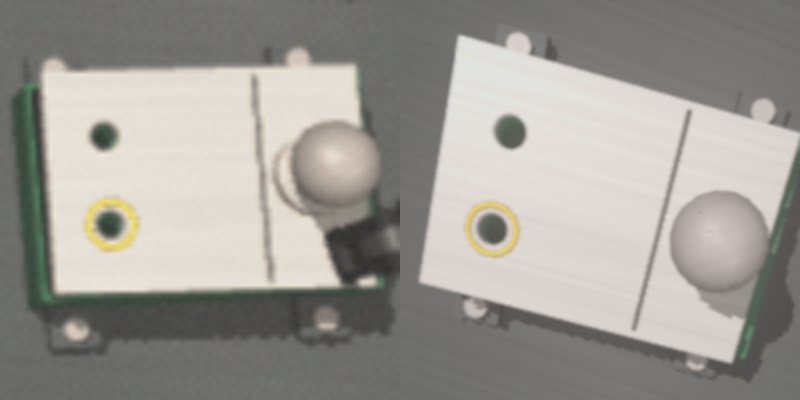

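Call:
apply_moves --steps '[{"linear": [1.93,-4.29,0.6],"yaw": -6.7,"claw": -1},{"linear": [2.41,-4.03,0.6],"yaw": -6.7,"claw": -1},{"linear": [2.87,-3.72,0.6],"yaw": -6.7,"claw": -1},{"linear": [3.28,-3.36,0.6],"yaw": -6.7,"claw": -1},{"linear": [3.65,-2.96,0.6],"yaw": -6.7,"claw": -1},{"linear": [3.97,-2.51,0.6],"yaw": -6.7,"claw": -1},{"linear": [4.24,-2.03,0.6],"yaw": -6.7,"claw": -1},{"linear": [4.45,-1.52,0.6],"yaw": -6.7,"claw": -1}]'

```text
t: 4.25
tcp_pos: [0.5038, 0.1214, 0.2531]
tcp_rot: [[0.289, 0.957, 0.0], [0.957, -0.289, -0.0], [0.0, 0.0, -1.0]]
force: [0.6, -0.4, 0.9]
gripper_width: 1.001
grip_force: 0.0
```

```bash
cat >> h.py <<'E'
def tool(v): # world shift (m) -> tool cm
    return np.round(100*np.array(state()["tcp_rot"]).T@np.array(v),2)
E
python3 - <<'E'
from h import *
np.set_printoptions(precision=4,suppress=True)
s=state();print(s["t"],s["tcp_pos"],s["q"],s["tcp_rot"][:,1])
f,T=wrist();save("w2.png",f["frame"]);np.savez("w2.npz",T=T)
im=f["frame"];hsv=cv2.cvtColor(im,cv2.COLOR_RGB2HSV)
for n,lo,hi in(("orange",(6,180,120),(16,255,255)),("yel",(20,120,90),(32,255,255)),("blue",(100,120,60),(125,255,255))):
    m=cv2.inRange(hsv,lo,hi);k,l,st,c=cv2.connectedComponentsWithStats(m)
    print(n,[(st[i],c[i]) for i in range(1,k) if st[i][4]>60])
E
```

```text
4.25 [0.5038 0.1214 0.2531] [ 0.1118  0.0753 -0.2221  1.273  -0.0002  1.9754] [ 0.9574 -0.2887  0.0005]
orange []
yel []
blue []
```

View pics/w2.png

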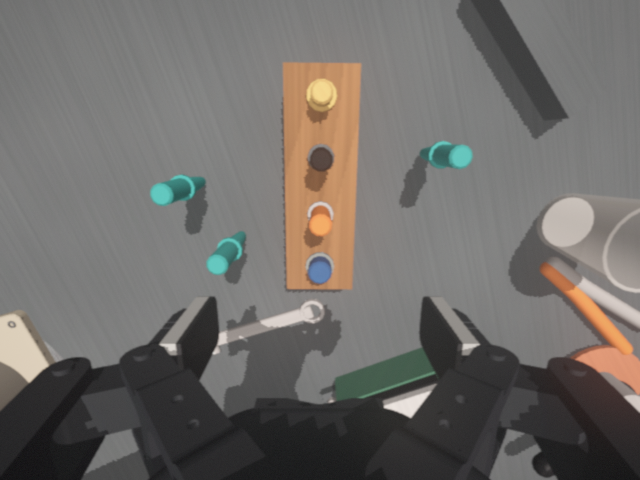

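Wrist view: the drift's top is at (320,225), with its neighbours the punch at (321,158) and the blue stud at (319,269). The bolt head is at (321,93). The row lies along the tool's x and turquoise pins stand well to both sides.

Run:
```python
from h import *
np.set_printoptions(precision=4,suppress=True)
f=dict(intrinsics=[[340.959,0,318.854],[0,340.959,240.494],[0,0,1]]);T=np.load("w2.npz")["T"]
P={}
for n,p,z in(("drift",(320,226),.11),("driftcollar",(320,213),.064),("bolt",(321.3,92),.086),("boltfl",(321,96),.063),("stud",(319.5,270),.082),("punch",(321,159),.104)):
    P[n]=atz(f,p,z,T);print(n,P[n])
c=[atz(f,p,.058,T)[:2] for p in((284,63),(361,63),(353,290),(287,290))];C=np.mean(c,0)
u=c[0]-c[3]+c[1]-c[2];u/=np.linalg.norm(u);print("block",C,u,[C+u*k for k in(-.0825,-.0275,.0275,.0825)])
d=(P["drift"]+P["driftcollar"])/2-state()["tcp_pos"];print(tool([d[0],d[1],0]))
```

```text
drift [0.5047 0.1218 0.11  ]
driftcollar [0.5054 0.1238 0.064 ]
bolt [0.5375 0.2269 0.086 ]
boltfl [0.5373 0.2266 0.063 ]
stud [0.4895 0.0728 0.082 ]
punch [0.5216 0.1752 0.104 ]
block [0.5137 0.1475] [0.298  0.9546] [array([0.4891, 0.0687]), array([0.5055, 0.1212]), array([0.5219, 0.1737]), array([0.5383, 0.2262])]
[-0.42  0.29 -0.  ]
```

Call:
apply_moves --steps '[{"linear": [-0.42,0.29,2.2],"yaw": 0,"claw": -0.2},{"linear": [0,0,2.2],"yaw": 0,"claw": -0.2},{"linear": [0,0,2.2],"yaw": 0,"claw": -0.2},{"linear": [0,0,2.2],"yaw": 0,"claw": -0.2},{"linear": [0,0,2.0],"yaw": 0,"claw": -0.2},{"linear": [0,0,0],"yaw": 0,"claw": -0.2},{"linear": [0,0,0],"yaw": 0,"claw": -0.2},{"linear": [0,0,0],"yaw": 0,"claw": -0.2}]'

```text
t: 5.1
tcp_pos: [0.5065, 0.1151, 0.1466]
tcp_rot: [[0.293, 0.956, 0.002], [0.956, -0.293, 0.0], [0.001, 0.002, -1.0]]
force: [0.8, 0.5, 0.7]
gripper_width: 0.598
grip_force: 0.0
```

Run:
```python
from h import *
np.set_printoptions(precision=4,suppress=True)
s=state();print(s["t"],s["tcp_pos"],s["tcp_rot"])
f,T=wrist();save("w3.png",f["frame"])
im=f["frame"];hsv=cv2.cvtColor(im,cv2.COLOR_RGB2HSV)
m=cv2.inRange(hsv,(3,170,110),(14,255,255));k,l,st,c=cv2.connectedComponentsWithStats(m)
r=[(st[i],c[i]) for i in range(1,k) if st[i][4]>100];print(r)
print(proj(f,[.5052,.122,.110],T),proj(f,[.5052,.122,.064],T))
```

```text
5.1 [0.5065 0.1151 0.1466] [[ 0.2927  0.9562  0.0022]
 [ 0.9562 -0.2927  0.0002]
 [ 0.0009  0.0021 -1.    ]]
[]
[313.3705 261.4146] [314.2962 239.0261]
```

View pics/w3.png

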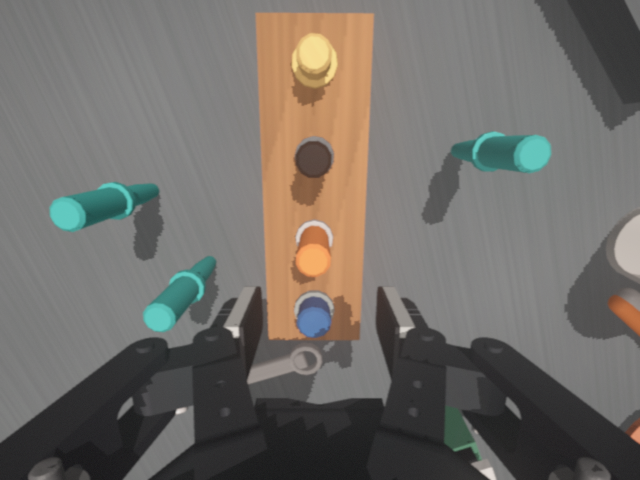

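The drift's top is at (313,261) and its collar at (314,238), matching the projected estimate. I centre on it, descend and close.

Call:
apply_moves --steps '[{"linear": [0.62,-0.33,0.6],"yaw": 0,"claw": -0.2},{"linear": [0,0,1.7],"yaw": 0,"claw": -0.2},{"linear": [0,0,1.7],"yaw": 0,"claw": -0.2},{"linear": [0,0,1.7],"yaw": 0,"claw": -0.2},{"linear": [0,0,1.66],"yaw": 0,"claw": -0.2},{"linear": [0,0,0],"yaw": 0,"claw": -0.2},{"linear": [0,0,0],"yaw": 0,"claw": -0.2},{"linear": [0,0,0],"yaw": 0,"claw": -0.2}]'

```text
t: 5.95
tcp_pos: [0.505, 0.1225, 0.0728]
tcp_rot: [[0.292, 0.956, 0.002], [0.956, -0.292, 0.0], [0.001, 0.002, -1.0]]
force: [-0.3, -1.0, 0.5]
gripper_width: 0.604
grip_force: 0.0
```

Call:
apply_moves --steps '[{"linear": [0,0,0],"yaw": 0,"claw": 1},{"linear": [0,0,0],"yaw": 0,"claw": 1},{"linear": [0,0,0],"yaw": 0,"claw": 1},{"linear": [0,0,0],"yaw": 0,"claw": 1},{"linear": [0,0,0],"yaw": 0,"claw": 1},{"linear": [0,0,0],"yaw": 0,"claw": 1},{"linear": [0,0,0],"yaw": 0,"claw": 1},{"linear": [0,0,0],"yaw": 0,"claw": 1}]' --force 60

```text
t: 6.75
tcp_pos: [0.5049, 0.1222, 0.0726]
tcp_rot: [[0.292, 0.956, 0.002], [0.956, -0.292, 0.0], [0.001, 0.002, -1.0]]
force: [0.8, -0.5, 5.9]
gripper_width: 0.221
grip_force: 58.6
```

Call:
apply_moves --steps '[{"linear": [0,0,-1.5],"yaw": 0,"claw": 1},{"linear": [0,0,-2.5],"yaw": 0,"claw": 1},{"linear": [0,0,-2.5],"yaw": 0,"claw": 1},{"linear": [0,0,-2.5],"yaw": 0,"claw": 1},{"linear": [-2.88,0.83,0],"yaw": 7.5,"claw": 1},{"linear": [-2.75,1.2,0],"yaw": 7.5,"claw": 1},{"linear": [-2.57,1.55,0],"yaw": 7.5,"claw": 1},{"linear": [-2.35,1.87,0],"yaw": 7.5,"claw": 1}]'

```text
t: 7.55
tcp_pos: [0.501, 0.0013, 0.1607]
tcp_rot: [[0.735, 0.679, -0.002], [0.679, -0.735, 0.0], [-0.001, -0.002, -1.0]]
force: [0.2, 0.1, -2.8]
gripper_width: 0.215
grip_force: 59.3
```

Call:
apply_moves --steps '[{"linear": [-2.08,2.16,0],"yaw": 7.5,"claw": 1},{"linear": [-1.78,2.41,0],"yaw": 7.5,"claw": 1},{"linear": [-1.45,2.62,0],"yaw": 7.5,"claw": 1},{"linear": [-1.1,2.79,0],"yaw": 7.5,"claw": 1},{"linear": [-0.73,2.91,0],"yaw": 7.5,"claw": 1},{"linear": [0,0,0],"yaw": 0,"claw": 1},{"linear": [0,0,0],"yaw": 0,"claw": 1},{"linear": [0,0,0],"yaw": 0,"claw": 1}]'

```text
t: 8.35
tcp_pos: [0.4988, -0.1467, 0.1609]
tcp_rot: [[0.995, 0.097, -0.002], [0.097, -0.995, 0.001], [-0.002, -0.001, -1.0]]
force: [-0.2, -0.7, -2.3]
gripper_width: 0.217
grip_force: 59.4
```

Run:
```python
from h import *
np.set_printoptions(precision=4,suppress=True)
s=state();print(s["t"],s["tcp_pos"],s["tcp_rot"],s["force"],s["q"])
f,T=wrist();im=f["frame"];hsv=cv2.cvtColor(im,cv2.COLOR_RGB2HSV)
print(proj(f,[.5002,-.1481,.07],T),proj(f,[.5522,-.1446,.07],T))
b=grab_frame("side")["frame"][90:240,320:470]
save("w4.png",np.hstack([cv2.resize(im,(480,360)),cv2.resize(b,(320,320))[:,:].copy() if 0 else cv2.resize(b,(320,360))]))
```

```text
8.35 [ 0.4988 -0.1467  0.1609] [[ 0.9953  0.0973 -0.0017]
 [ 0.0973 -0.9953  0.0012]
 [-0.0016 -0.0014 -1.    ]] [-0.1643 -0.6754 -2.2673] [-0.4107  0.1419 -0.3484  1.0826  0.0005  2.6334]
[321.0984 241.9328] [323.54   167.7008]
```

View pics/w4.png

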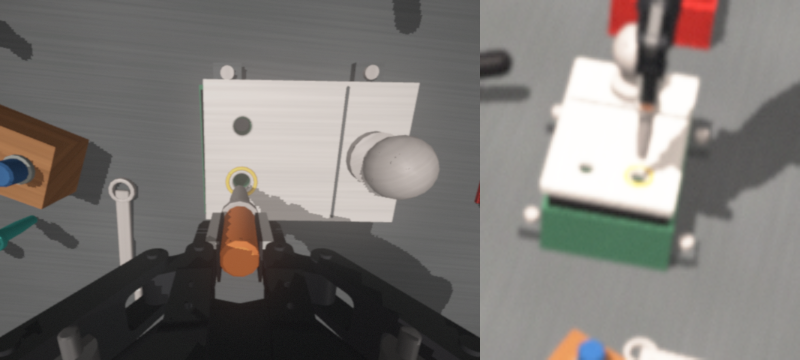

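Ring at about (323,241) in full-image pixels, with the drift tip right above it and within 1–2 mm. I lower it gently.

Call:
apply_moves --steps '[{"linear": [0.09,0.12,0.6],"yaw": 0,"claw": 1},{"linear": [0,0,0.6],"yaw": 0,"claw": 1},{"linear": [0,0,0.6],"yaw": 0,"claw": 1},{"linear": [0,0,0.3],"yaw": 0,"claw": 1},{"linear": [0,0,0.1],"yaw": 0,"claw": 1},{"linear": [0,0,0.1],"yaw": 0,"claw": 1},{"linear": [0,0,0.1],"yaw": 0,"claw": 1},{"linear": [0,0,0],"yaw": 0,"claw": 1}]'

```text
t: 9.25
tcp_pos: [0.5007, -0.1489, 0.1378]
tcp_rot: [[0.995, 0.096, 0.0], [0.096, -0.995, -0.0], [0.0, 0.0, -1.0]]
force: [0.6, 0.5, -2.8]
gripper_width: 0.218
grip_force: 59.4
```

Call:
apply_moves --steps '[{"linear": [0,0,0.1],"yaw": 0,"claw": 1},{"linear": [0,0,0.1],"yaw": 0,"claw": 1},{"linear": [0,0,0.1],"yaw": 0,"claw": 1},{"linear": [0,0,0.1],"yaw": 0,"claw": 1},{"linear": [0,0,0.1],"yaw": 0,"claw": 1},{"linear": [0,0,0.0],"yaw": 0,"claw": 1},{"linear": [0,0,0.0],"yaw": 0,"claw": 1},{"linear": [0,0,0],"yaw": 0,"claw": 1}]'

```text
t: 10.05
tcp_pos: [0.5006, -0.1488, 0.1328]
tcp_rot: [[0.995, 0.096, 0.0], [0.096, -0.995, -0.0], [0.0, 0.0, -1.0]]
force: [0.3, -0.2, -2.6]
gripper_width: 0.215
grip_force: 59.5
```

Tip z is about 0.066 and there is no contact, so it is in the plate's hole. I go on down.

Call:
apply_moves --steps '[{"linear": [0,0,0.15],"yaw": 0,"claw": 1},{"linear": [0,0,0.15],"yaw": 0,"claw": 1},{"linear": [0,0,0.15],"yaw": 0,"claw": 1},{"linear": [0,0,0.15],"yaw": 0,"claw": 1},{"linear": [0,0,0.15],"yaw": 0,"claw": 1},{"linear": [0,0,0.15],"yaw": 0,"claw": 1},{"linear": [0,0,0.1],"yaw": 0,"claw": 1},{"linear": [0,0,0],"yaw": 0,"claw": 1}]'

```text
t: 10.85
tcp_pos: [0.5004, -0.1487, 0.1225]
tcp_rot: [[0.995, 0.096, -0.0], [0.096, -0.995, 0.0], [-0.0, -0.0, -1.0]]
force: [-0.6, -0.5, -2.8]
gripper_width: 0.212
grip_force: 59.5
```

Call:
apply_moves --steps '[{"linear": [-0.1,0.02,0],"yaw": 0,"claw": 1},{"linear": [-0.1,0.02,0],"yaw": 0,"claw": 1},{"linear": [0,0,0.15],"yaw": 0,"claw": 1},{"linear": [0,0,0.15],"yaw": 0,"claw": 1},{"linear": [0,0,0.15],"yaw": 0,"claw": 1},{"linear": [0,0,0.15],"yaw": 0,"claw": 1},{"linear": [0,0,0.1],"yaw": 0,"claw": 1},{"linear": [0,0,0],"yaw": 0,"claw": 1}]'

```text
t: 11.65
tcp_pos: [0.4991, -0.1492, 0.1157]
tcp_rot: [[0.995, 0.096, 0.001], [0.096, -0.995, 0.001], [0.001, -0.0, -1.0]]
force: [1.5, 1.9, -1.3]
gripper_width: 0.216
grip_force: 59.5
```

Call:
apply_moves --steps '[{"linear": [0,0,0.1],"yaw": 0,"claw": 1},{"linear": [0,0,0.1],"yaw": 0,"claw": 1},{"linear": [0,0,0.1],"yaw": 0,"claw": 1},{"linear": [0,0,0],"yaw": 0,"claw": 1},{"linear": [0,0,0],"yaw": 0,"claw": 1},{"linear": [0,0,0],"yaw": 0,"claw": 1},{"linear": [0,0,0],"yaw": 0,"claw": 1},{"linear": [0,0,0],"yaw": 0,"claw": 1}]'

```text
t: 12.45
tcp_pos: [0.4989, -0.1493, 0.1129]
tcp_rot: [[0.995, 0.096, 0.001], [0.096, -0.995, 0.0], [0.001, -0.0, -1.0]]
force: [4.3, 3.7, -0.5]
gripper_width: 0.216
grip_force: 59.7
```

Call:
apply_moves --steps '[{"linear": [0,-0.1,0],"yaw": 0,"claw": 1},{"linear": [0,0,0.1],"yaw": 0,"claw": 1},{"linear": [0,0,0.1],"yaw": 0,"claw": 1},{"linear": [0,0,0.1],"yaw": 0,"claw": 1},{"linear": [0,0,0.1],"yaw": 0,"claw": 1},{"linear": [0,0,0],"yaw": 0,"claw": 1},{"linear": [0,0,0],"yaw": 0,"claw": 1},{"linear": [0,0,0],"yaw": 0,"claw": 1}]'

```text
t: 13.25
tcp_pos: [0.4987, -0.1486, 0.1087]
tcp_rot: [[0.995, 0.096, 0.0], [0.096, -0.995, -0.001], [0.0, 0.001, -1.0]]
force: [3.6, 0.1, -1.3]
gripper_width: 0.218
grip_force: 59.5
```

Call:
apply_moves --steps '[{"linear": [0,0,0.1],"yaw": 0,"claw": 1},{"linear": [0,0,0.1],"yaw": 0,"claw": 1},{"linear": [0,0,0.1],"yaw": 0,"claw": 1},{"linear": [0,0,0.1],"yaw": 0,"claw": 1},{"linear": [0,0,0.1],"yaw": 0,"claw": 1},{"linear": [0,0,0],"yaw": 0,"claw": 1},{"linear": [0,0,0],"yaw": 0,"claw": 1},{"linear": [0,0,0],"yaw": 0,"claw": 1}]'

```text
t: 14.05
tcp_pos: [0.4986, -0.1486, 0.1037]
tcp_rot: [[0.995, 0.096, 0.0], [0.096, -0.995, -0.0], [0.0, 0.0, -1.0]]
force: [3.9, -0.3, -1.1]
gripper_width: 0.217
grip_force: 59.6
```

Call:
apply_moves --steps '[{"linear": [0,0,0.1],"yaw": 0,"claw": 1},{"linear": [0,0,0.1],"yaw": 0,"claw": 1},{"linear": [0,0,0.1],"yaw": 0,"claw": 1},{"linear": [0,0,0.1],"yaw": 0,"claw": 1},{"linear": [0,0,0.1],"yaw": 0,"claw": 1},{"linear": [0,0,0],"yaw": 0,"claw": 1},{"linear": [0,0,0],"yaw": 0,"claw": 1},{"linear": [0,0,0],"yaw": 0,"claw": 1}]'

```text
t: 14.85
tcp_pos: [0.4985, -0.1485, 0.0986]
tcp_rot: [[0.995, 0.096, -0.0], [0.096, -0.995, -0.0], [-0.0, 0.0, -1.0]]
force: [4.4, -0.9, -0.6]
gripper_width: 0.218
grip_force: 59.6
```

Call:
apply_moves --steps '[{"linear": [0,0,0.1],"yaw": 0,"claw": 1},{"linear": [0,0,0.1],"yaw": 0,"claw": 1},{"linear": [0,0,0.1],"yaw": 0,"claw": 1},{"linear": [0,0,0.1],"yaw": 0,"claw": 1},{"linear": [0,0,0.1],"yaw": 0,"claw": 1},{"linear": [0,0,0],"yaw": 0,"claw": 1},{"linear": [0,0,0],"yaw": 0,"claw": 1},{"linear": [0,0,0],"yaw": 0,"claw": 1}]'

```text
t: 15.65
tcp_pos: [0.4984, -0.1485, 0.0936]
tcp_rot: [[0.995, 0.096, -0.0], [0.096, -0.995, -0.0], [-0.0, 0.0, -1.0]]
force: [3.3, -1.2, 0.5]
gripper_width: 0.217
grip_force: 59.7
```

Call:
apply_moves --steps '[{"linear": [0,0,0.1],"yaw": 0,"claw": 1},{"linear": [0,0,0.1],"yaw": 0,"claw": 1},{"linear": [0,0,0.1],"yaw": 0,"claw": 1},{"linear": [0,0,0.1],"yaw": 0,"claw": 1},{"linear": [0,0,0.1],"yaw": 0,"claw": 1},{"linear": [0,0,0.1],"yaw": 0,"claw": 1},{"linear": [0,0,0.1],"yaw": 0,"claw": 1},{"linear": [0,0,0],"yaw": 0,"claw": 1}]'

```text
t: 16.45
tcp_pos: [0.4984, -0.1485, 0.0865]
tcp_rot: [[0.995, 0.096, -0.0], [0.096, -0.995, -0.0], [-0.0, 0.0, -1.0]]
force: [1.3, -2.9, 1.1]
gripper_width: 0.214
grip_force: 59.9
```

Nearly home. The last millimetres go down until the collar presses.

Call:
apply_moves --steps '[{"linear": [0,0,0.07],"yaw": 0,"claw": 1},{"linear": [0,0,0.07],"yaw": 0,"claw": 1},{"linear": [0,0,0.06],"yaw": 0,"claw": 1},{"linear": [0,0,0.0],"yaw": 0,"claw": 1},{"linear": [0,0,0.0],"yaw": 0,"claw": 1},{"linear": [0,0,0],"yaw": 0,"claw": 1},{"linear": [0,0,0],"yaw": 0,"claw": 1},{"linear": [0,0,0],"yaw": 0,"claw": 1}]'

```text
t: 17.25
tcp_pos: [0.4984, -0.1485, 0.0847]
tcp_rot: [[0.995, 0.096, -0.0], [0.096, -0.995, -0.0], [-0.0, 0.0, -1.0]]
force: [1.2, -4.1, 2.0]
gripper_width: 0.22
grip_force: 60.1
```

Call:
apply_moves --steps '[{"linear": [0,0,0.05],"yaw": 0,"claw": 1},{"linear": [0,0,0.05],"yaw": 0,"claw": 1},{"linear": [0,0,0],"yaw": 0,"claw": 1},{"linear": [0,0,0.0],"yaw": 0,"claw": 1},{"linear": [0,0,0.0],"yaw": 0,"claw": 1},{"linear": [0,0,0],"yaw": 0,"claw": 1},{"linear": [0,0,0],"yaw": 0,"claw": 1},{"linear": [0,0,0],"yaw": 0,"claw": 1}]'

```text
t: 18.05
tcp_pos: [0.4985, -0.1485, 0.0846]
tcp_rot: [[0.995, 0.096, -0.0], [0.096, -0.995, -0.0], [-0.0, 0.0, -1.0]]
force: [-0.3, -3.7, 8.3]
gripper_width: 0.211
grip_force: 60.9
```

Call:
apply_moves --steps '[{"linear": [0,0,0.05],"yaw": 0,"claw": 1},{"linear": [0,0,0],"yaw": 0,"claw": 1},{"linear": [0,0,0],"yaw": 0,"claw": 1},{"linear": [0,0,0.0],"yaw": 0,"claw": 1},{"linear": [0,0,-0.1],"yaw": 0,"claw": -0.3},{"linear": [0,0,0],"yaw": 0,"claw": -0.3},{"linear": [0,0,0],"yaw": 0,"claw": -0.3},{"linear": [0,0,0],"yaw": 0,"claw": -0.3}]'

```text
t: 18.85
tcp_pos: [0.4976, -0.1475, 0.0833]
tcp_rot: [[0.995, 0.096, -0.002], [0.096, -0.995, 0.002], [-0.002, -0.002, -1.0]]
force: [0.2, -0.1, 0.1]
gripper_width: 0.647
grip_force: 0.0
```

Call:
apply_moves --steps '[{"linear": [0,0,-1.5],"yaw": 0,"claw": -0.3},{"linear": [0,0,-2.5],"yaw": 0,"claw": -0.3},{"linear": [0,0,-3],"yaw": 0,"claw": -0.3},{"linear": [0,0,-3],"yaw": 0,"claw": -0.3},{"linear": [0,0,0],"yaw": 0,"claw": -0.3},{"linear": [0,0,0],"yaw": 0,"claw": -0.3},{"linear": [0,0,0],"yaw": 0,"claw": -0.3},{"linear": [0,0,0],"yaw": 0,"claw": -0.3}]'

```text
t: 19.65
tcp_pos: [0.4973, -0.1478, 0.1825]
tcp_rot: [[0.995, 0.096, -0.003], [0.096, -0.995, 0.001], [-0.003, -0.002, -1.0]]
force: [-0.3, -0.1, 0.7]
gripper_width: 0.65
grip_force: 0.0
```

Run:
```python
from h import *
np.set_printoptions(precision=4,suppress=True)
s=state();print(s["t"],s["tcp_pos"],s["force"],s["q"])
f,T=wrist();im=f["frame"];save("w5.png",im);np.savez("w5.npz",T=T)
print(proj(f,[.5497,-.1453,.07],T),proj(f,[.5522,-.1446,.07],T),proj(f,[.4984,-.1485,.07],T),proj(f,[.4984,-.1485,.122],T))
b=grab_frame("side")["frame"][90:210,330:430]
save("w5c.png",np.hstack([cv2.resize(im,(480,360)),cv2.resize(b,(300,360),interpolation=2)]))
```

```text
19.65 [ 0.4973 -0.1478  0.1825] [-0.3066 -0.0711  0.6599] [-0.4136  0.1234 -0.3213  1.1294  0.0001  2.6318]
[322.5694 166.6847] [321.9546 163.1222] [320.1569 234.1986] [320.2069 255.9069]
```

View pics/w5c.png

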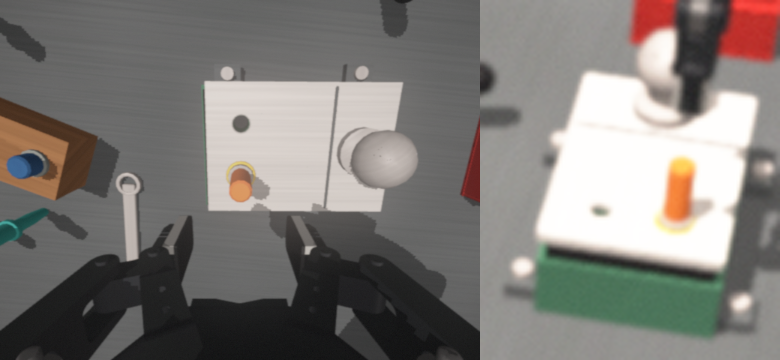

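The picture shows the drift standing with its collar on the ringed hole at about (239,170) and the bolt hole open at (240,124). The block and clutter are undisturbed. Now the bolt.

Call:
apply_moves --steps '[{"linear": [0.84,-4.09,0],"yaw": -7.5,"claw": -0.3},{"linear": [1.37,-3.95,0],"yaw": -7.5,"claw": -0.3},{"linear": [1.87,-3.74,0],"yaw": -7.5,"claw": -0.3},{"linear": [2.34,-3.46,0],"yaw": -7.5,"claw": -0.3},{"linear": [2.78,-3.13,0],"yaw": -7.5,"claw": -0.3},{"linear": [3.16,-2.74,0],"yaw": -7.5,"claw": -0.3},{"linear": [3.49,-2.3,0],"yaw": -7.5,"claw": -0.3},{"linear": [3.76,-1.83,0],"yaw": -7.5,"claw": -0.3}]'

```text
t: 20.55
tcp_pos: [0.5335, 0.1859, 0.1835]
tcp_rot: [[0.41, 0.912, -0.001], [0.912, -0.41, -0.0], [-0.001, -0.001, -1.0]]
force: [0.2, 0.1, 0.7]
gripper_width: 0.651
grip_force: 0.0
```

Call:
apply_moves --steps '[{"linear": [3.97,-1.32,0],"yaw": -7.5,"claw": -0.3},{"linear": [0,0,1.5],"yaw": 0,"claw": -0.3},{"linear": [0,0,1.5],"yaw": 0,"claw": -0.3},{"linear": [0,0,1.0],"yaw": 0,"claw": -0.3},{"linear": [0,0,0],"yaw": 0,"claw": -0.3},{"linear": [0,0,0],"yaw": 0,"claw": -0.3},{"linear": [0,0,0],"yaw": 0,"claw": -0.3},{"linear": [0,0,0],"yaw": 0,"claw": -0.3}]'

```text
t: 21.35
tcp_pos: [0.5391, 0.2257, 0.1451]
tcp_rot: [[0.293, 0.956, 0.002], [0.956, -0.293, 0.0], [0.001, 0.001, -1.0]]
force: [0.5, 0.1, -0.1]
gripper_width: 0.651
grip_force: 0.0
```

Run:
```python
from h import *
np.set_printoptions(precision=4,suppress=True)
s=state();print(s["t"],s["tcp_pos"],s["tcp_rot"][:,0])
f,T=wrist();im=f["frame"];save("w6.png",im);np.savez("w6.npz",T=T)
print("exp",proj(f,[.5375,.2267,.086],T),proj(f,[.5375,.2267,.063],T))
hsv=cv2.cvtColor(im,cv2.COLOR_RGB2HSV);m=cv2.inRange(hsv,(18,90,90),(32,255,255));k,l,st,c=cv2.connectedComponentsWithStats(m)
print([(st[i],c[i]) for i in range(1,k) if st[i][4]>150])
print([(np.round(r["box"]),round(r["score"],2)) for r in boxes_of("wrist","bolt")])
# bolt hole in w5
T5=np.load("w5.npz")["T"];g=cv2.cvtColor(cv2.imread("pics/w5.png"),cv2.COLOR_BGR2GRAY);r=g[145:185,300:345]
q,b=cv2.threshold(r,0,255,cv2.THRESH_BINARY_INV+cv2.THRESH_OTSU);k,l,st,c=cv2.connectedComponentsWithStats(b);print(q,st,c)
for i in range(1,k):
    if st[i][4]>60: print("hole",atz(f,c[i]+[300,145],.07,T5))
```

```text
21.35 [0.5391 0.2257 0.1451] [0.2927 0.9562 0.0009]
exp [316.3282 257.9382] [316.5356 247.1236]
[(array([ 297,  227,   40,   44, 1298], dtype=int32), array([316.681 , 247.8536]))]
[(array([297., 223., 338., 268.]), 0.58)]
157.0 [[   0    0   45   40 1372]
 [  10    8   23   24  428]] [[22.3499 19.4548]
 [20.8785 19.6449]]
hole [ 0.551  -0.1439  0.07  ]
```

Call:
apply_moves --steps '[{"linear": [0.08,-0.17,1.0],"yaw": 0,"claw": -0.3},{"linear": [0,0,2.0],"yaw": 0,"claw": -0.3},{"linear": [0,0,2.0],"yaw": 0,"claw": -0.3},{"linear": [0,0,2.0],"yaw": 0,"claw": -0.3},{"linear": [0,0,0.9],"yaw": 0,"claw": -0.3},{"linear": [0,0,0],"yaw": 0,"claw": -0.3},{"linear": [0,0,0],"yaw": 0,"claw": -0.3},{"linear": [0,0,0],"yaw": 0,"claw": -0.3}]'

```text
t: 22.25
tcp_pos: [0.538, 0.2274, 0.0664]
tcp_rot: [[0.292, 0.956, 0.002], [0.956, -0.292, 0.001], [0.001, 0.002, -1.0]]
force: [0.6, 0.0, 0.7]
gripper_width: 0.65
grip_force: 0.0
```

Call:
apply_moves --steps '[{"linear": [0,0,0],"yaw": 0,"claw": 1},{"linear": [0,0,0],"yaw": 0,"claw": 1},{"linear": [0,0,0],"yaw": 0,"claw": 1},{"linear": [0,0,0],"yaw": 0,"claw": 1},{"linear": [0,0,0],"yaw": 0,"claw": 1},{"linear": [0,0,0],"yaw": 0,"claw": 1},{"linear": [0,0,0],"yaw": 0,"claw": 1},{"linear": [0,0,0],"yaw": 0,"claw": 1}]' --force 60

```text
t: 23.05
tcp_pos: [0.5376, 0.2272, 0.0661]
tcp_rot: [[0.292, 0.956, 0.001], [0.956, -0.292, 0.0], [0.001, 0.001, -1.0]]
force: [-0.7, -0.8, 5.6]
gripper_width: 0.206
grip_force: 58.8
```

Call:
apply_moves --steps '[{"linear": [0,0,-2],"yaw": 0,"claw": 1},{"linear": [0,0,-3],"yaw": 0,"claw": 1},{"linear": [0,0,-3],"yaw": 0,"claw": 1},{"linear": [0,0,-3],"yaw": 0,"claw": 1},{"linear": [-3.9,1.34,0],"yaw": 7.5,"claw": 1},{"linear": [-3.69,1.84,0],"yaw": 7.5,"claw": 1},{"linear": [-3.42,2.3,0],"yaw": 7.5,"claw": 1},{"linear": [-3.09,2.73,0],"yaw": 7.5,"claw": 1}]'

```text
t: 23.85
tcp_pos: [0.5419, 0.0609, 0.1745]
tcp_rot: [[0.734, 0.679, -0.001], [0.679, -0.734, 0.0], [-0.001, -0.001, -1.0]]
force: [0.6, -0.5, -1.8]
gripper_width: 0.208
grip_force: 59.1
```

Call:
apply_moves --steps '[{"linear": [-2.7,3.11,0],"yaw": 7.5,"claw": 1},{"linear": [-2.27,3.44,0],"yaw": 7.5,"claw": 1},{"linear": [-1.81,3.7,0],"yaw": 7.5,"claw": 1},{"linear": [-1.31,3.91,0],"yaw": 7.5,"claw": 1},{"linear": [-0.79,4.04,0],"yaw": 7.5,"claw": 1},{"linear": [0,0,0],"yaw": 0,"claw": 1},{"linear": [0,0,0],"yaw": 0,"claw": 1},{"linear": [0,0,0],"yaw": 0,"claw": 1}]'

```text
t: 24.65
tcp_pos: [0.5492, -0.1427, 0.1745]
tcp_rot: [[0.995, 0.097, -0.001], [0.097, -0.995, 0.001], [-0.001, -0.001, -1.0]]
force: [-0.1, 0.0, -2.1]
gripper_width: 0.205
grip_force: 59.2
```

Call:
apply_moves --steps '[{"linear": [0,0,0],"yaw": 0,"claw": 1},{"linear": [0,0,0],"yaw": 0,"claw": 1},{"linear": [0,0,0],"yaw": 0,"claw": 1},{"linear": [0,0,0],"yaw": 0,"claw": 1},{"linear": [0,0,0],"yaw": 0,"claw": 1},{"linear": [0,0,0],"yaw": 0,"claw": 1},{"linear": [0,0,0],"yaw": 0,"claw": 1},{"linear": [0,0,0],"yaw": 0,"claw": 1}]'

```text
t: 25.45
tcp_pos: [0.5499, -0.1437, 0.1752]
tcp_rot: [[0.995, 0.096, 0.0], [0.096, -0.995, 0.0], [0.0, -0.0, -1.0]]
force: [-0.6, -0.1, -1.2]
gripper_width: 0.205
grip_force: 59.2
```

Call:
apply_moves --steps '[{"linear": [0.05,0,1.2],"yaw": 0,"claw": 1},{"linear": [0,0,1.2],"yaw": 0,"claw": 1},{"linear": [0,0,1.0],"yaw": 0,"claw": 1},{"linear": [0,0,0.6],"yaw": 0,"claw": 1},{"linear": [0,0,0.2],"yaw": 0,"claw": 1},{"linear": [0,0,0.1],"yaw": 0,"claw": 1},{"linear": [0,0,0],"yaw": 0,"claw": 1},{"linear": [0,0,0],"yaw": 0,"claw": 1}]'

```text
t: 26.25
tcp_pos: [0.5509, -0.1438, 0.1328]
tcp_rot: [[0.995, 0.096, 0.001], [0.096, -0.995, -0.0], [0.001, 0.0, -1.0]]
force: [-0.3, 0.5, -0.7]
gripper_width: 0.205
grip_force: 59.2
```

Call:
apply_moves --steps '[{"linear": [0,0,0.1],"yaw": 0,"claw": 1},{"linear": [0,0,0.1],"yaw": 0,"claw": 1},{"linear": [0,0,0.1],"yaw": 0,"claw": 1},{"linear": [0,0,0.1],"yaw": 0,"claw": 1},{"linear": [0,0,0],"yaw": 0,"claw": 1},{"linear": [0,0,0],"yaw": 0,"claw": 1},{"linear": [0,0,0],"yaw": 0,"claw": 1},{"linear": [0,0,0],"yaw": 0,"claw": 1}]'

```text
t: 27.05
tcp_pos: [0.5504, -0.1436, 0.1283]
tcp_rot: [[0.995, 0.096, 0.0], [0.096, -0.995, -0.0], [0.0, 0.0, -1.0]]
force: [-0.0, 0.5, -0.9]
gripper_width: 0.21
grip_force: 59.2
```

Call:
apply_moves --steps '[{"linear": [0,0,0.15],"yaw": 0,"claw": 1},{"linear": [0,0,0.15],"yaw": 0,"claw": 1},{"linear": [0,0,0.15],"yaw": 0,"claw": 1},{"linear": [0,0,0.15],"yaw": 0,"claw": 1},{"linear": [0,0,0.15],"yaw": 0,"claw": 1},{"linear": [0,0,0.15],"yaw": 0,"claw": 1},{"linear": [0,0,0.1],"yaw": 0,"claw": 1},{"linear": [0,0,0],"yaw": 0,"claw": 1}]'

```text
t: 27.85
tcp_pos: [0.5503, -0.1435, 0.118]
tcp_rot: [[0.995, 0.096, -0.0], [0.096, -0.995, 0.0], [-0.0, -0.0, -1.0]]
force: [0.6, 0.4, -0.8]
gripper_width: 0.209
grip_force: 59.2
```

Call:
apply_moves --steps '[{"linear": [0,0,0.1],"yaw": 0,"claw": 1},{"linear": [0,0,0.1],"yaw": 0,"claw": 1},{"linear": [0,0,0.1],"yaw": 0,"claw": 1},{"linear": [0,0,0.1],"yaw": 0,"claw": 1},{"linear": [0,0,0.1],"yaw": 0,"claw": 1},{"linear": [0,0,0.1],"yaw": 0,"claw": 1},{"linear": [0,0,0],"yaw": 0,"claw": 1},{"linear": [0,0,0],"yaw": 0,"claw": 1}]'

```text
t: 28.65
tcp_pos: [0.5504, -0.1436, 0.1122]
tcp_rot: [[0.995, 0.096, -0.0], [0.096, -0.995, 0.0], [-0.0, -0.0, -1.0]]
force: [-0.4, -0.0, -0.1]
gripper_width: 0.207
grip_force: 59.2
```

Call:
apply_moves --steps '[{"linear": [0,0,0.1],"yaw": 0,"claw": 1},{"linear": [0,0,0.1],"yaw": 0,"claw": 1},{"linear": [0,0,0.1],"yaw": 0,"claw": 1},{"linear": [0,0,0.1],"yaw": 0,"claw": 1},{"linear": [0,0,0.1],"yaw": 0,"claw": 1},{"linear": [0,0,0],"yaw": 0,"claw": 1},{"linear": [0,0,0],"yaw": 0,"claw": 1},{"linear": [0,0,0],"yaw": 0,"claw": 1}]'

```text
t: 29.45
tcp_pos: [0.5504, -0.1436, 0.1073]
tcp_rot: [[0.995, 0.096, 0.0], [0.096, -0.995, -0.0], [0.0, 0.0, -1.0]]
force: [0.7, -0.4, -1.6]
gripper_width: 0.206
grip_force: 59.2
```

In the foot's hole, tip at about 0.047, with no force.

Call:
apply_moves --steps '[{"linear": [0,0,0.1],"yaw": 0,"claw": 1},{"linear": [0,0,0.1],"yaw": 0,"claw": 1},{"linear": [0,0,0.1],"yaw": 0,"claw": 1},{"linear": [0,0,0.1],"yaw": 0,"claw": 1},{"linear": [0,0,0.1],"yaw": 0,"claw": 1},{"linear": [0,0,0.1],"yaw": 0,"claw": 1},{"linear": [0,0,0],"yaw": 0,"claw": 1},{"linear": [0,0,0],"yaw": 0,"claw": 1}]'

```text
t: 30.25
tcp_pos: [0.5504, -0.1436, 0.1012]
tcp_rot: [[0.995, 0.096, -0.0], [0.096, -0.995, 0.0], [-0.0, -0.0, -1.0]]
force: [0.0, 0.5, -1.2]
gripper_width: 0.211
grip_force: 59.2
```

Call:
apply_moves --steps '[{"linear": [0,0,0.1],"yaw": 0,"claw": 1},{"linear": [0,0,0.1],"yaw": 0,"claw": 1},{"linear": [0,0,0.1],"yaw": 0,"claw": 1},{"linear": [0,0,0.1],"yaw": 0,"claw": 1},{"linear": [0,0,0.1],"yaw": 0,"claw": 1},{"linear": [0,0,0.1],"yaw": 0,"claw": 1},{"linear": [0,0,0.1],"yaw": 0,"claw": 1},{"linear": [0,0,0],"yaw": 0,"claw": 1}]'

```text
t: 31.05
tcp_pos: [0.5502, -0.1435, 0.094]
tcp_rot: [[0.995, 0.096, -0.0], [0.096, -0.995, 0.0], [-0.0, -0.0, -1.0]]
force: [0.1, 0.6, -1.5]
gripper_width: 0.21
grip_force: 59.2
```

Call:
apply_moves --steps '[{"linear": [0,0,0.15],"yaw": 0,"claw": 1},{"linear": [0,0,0.15],"yaw": 0,"claw": 1},{"linear": [0,0,0.15],"yaw": 0,"claw": 1},{"linear": [0,0,0.15],"yaw": 0,"claw": 1},{"linear": [0,0,0.15],"yaw": 0,"claw": 1},{"linear": [0,0,0.15],"yaw": 0,"claw": 1},{"linear": [0,0,0.15],"yaw": 0,"claw": 1},{"linear": [0,0,0.15],"yaw": 0,"claw": 1}]'

```text
t: 31.85
tcp_pos: [0.5504, -0.1436, 0.0821]
tcp_rot: [[0.995, 0.096, -0.0], [0.096, -0.995, 0.0], [0.0, -0.0, -1.0]]
force: [0.6, 0.4, -0.7]
gripper_width: 0.2
grip_force: 59.2
```

Call:
apply_moves --steps '[{"linear": [0,0,0.1],"yaw": 0,"claw": 1},{"linear": [0,0,0.1],"yaw": 0,"claw": 1},{"linear": [0,0,0.1],"yaw": 0,"claw": 1},{"linear": [0,0,0.05],"yaw": 0,"claw": 1},{"linear": [0,0,0.05],"yaw": 0,"claw": 1},{"linear": [0,0,0],"yaw": 0,"claw": 1},{"linear": [0,0,0],"yaw": 0,"claw": 1},{"linear": [0,0,0],"yaw": 0,"claw": 1}]'

```text
t: 32.65
tcp_pos: [0.5504, -0.1436, 0.0783]
tcp_rot: [[0.995, 0.096, 0.0], [0.096, -0.995, -0.0], [0.0, 0.0, -1.0]]
force: [-0.8, 1.0, -1.7]
gripper_width: 0.208
grip_force: 59.3
```

Call:
apply_moves --steps '[{"linear": [0,0,0.05],"yaw": 0,"claw": 1},{"linear": [0,0,0.05],"yaw": 0,"claw": 1},{"linear": [0,0,0],"yaw": 0,"claw": 1},{"linear": [0,0,0],"yaw": 0,"claw": 1},{"linear": [0,0,0],"yaw": 0,"claw": 1},{"linear": [0,0,0],"yaw": 0,"claw": 1},{"linear": [0,0,0],"yaw": 0,"claw": 1},{"linear": [0,0,0],"yaw": 0,"claw": 1}]'

```text
t: 33.45
tcp_pos: [0.5505, -0.1436, 0.0781]
tcp_rot: [[0.995, 0.096, 0.0], [0.096, -0.995, -0.0], [0.0, 0.0, -1.0]]
force: [-2.4, 0.3, 5.0]
gripper_width: 0.208
grip_force: 59.9
```

The flange is seated. One small press more, then release and rise.

Call:
apply_moves --steps '[{"linear": [0,0,0.04],"yaw": 0,"claw": 1},{"linear": [0,0,0],"yaw": 0,"claw": 1},{"linear": [0,0,0],"yaw": 0,"claw": 1},{"linear": [0,0,-0.1],"yaw": 0,"claw": -0.3},{"linear": [0,0,0],"yaw": 0,"claw": -0.3},{"linear": [0,0,0],"yaw": 0,"claw": -0.3},{"linear": [0,0,0],"yaw": 0,"claw": -0.3},{"linear": [0,0,0],"yaw": 0,"claw": -0.3}]'

```text
t: 34.25
tcp_pos: [0.5503, -0.1436, 0.0776]
tcp_rot: [[0.995, 0.096, -0.0], [0.096, -0.995, 0.0], [-0.0, -0.0, -1.0]]
force: [-0.2, -0.2, 0.6]
gripper_width: 0.653
grip_force: 0.0
```

Call:
apply_moves --steps '[{"linear": [0,0,-1.5],"yaw": 0,"claw": -0.3},{"linear": [0,0,-2.5],"yaw": 0,"claw": -0.3},{"linear": [0,0,-3],"yaw": 0,"claw": -0.3},{"linear": [0,0,-3],"yaw": 0,"claw": -0.3},{"linear": [0,0,-2],"yaw": 0,"claw": -0.3},{"linear": [0,0,0],"yaw": 0,"claw": -0.3},{"linear": [0,0,0],"yaw": 0,"claw": -0.3},{"linear": [0,0,0],"yaw": 0,"claw": -0.3}]'

```text
t: 35.05
tcp_pos: [0.5493, -0.1432, 0.1962]
tcp_rot: [[0.995, 0.096, -0.003], [0.096, -0.995, 0.001], [-0.002, -0.001, -1.0]]
force: [-0.5, -0.3, 0.1]
gripper_width: 0.65
grip_force: 0.0
```

Run:
```python
from h import *
s=state();print(s["t"],s["tcp_pos"],s["force"])
f,T=wrist();a=f["frame"]
b=grab_frame("side")["frame"][90:210,330:430]
save("w7.png",np.hstack([cv2.resize(a,(480,360)),cv2.resize(b,(300,360),interpolation=2)]))
```

```text
35.05 [ 0.54934711 -0.14318615  0.19620065] [-0.46257825 -0.3362275   0.10586348]
```

View pics/w7.png

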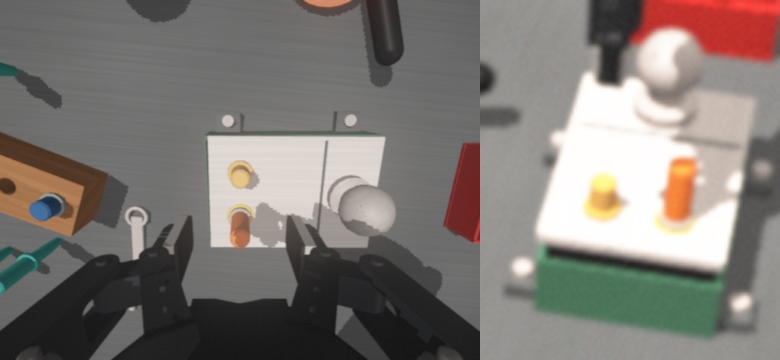

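Both pins stand home: the bolt with its flange on the plate at (240,175) and the drift with its collar down at (239,225). The gripper is clear of both.

```bash
python3 -c "from plant import *; print(sign_off())"
```

```text
the job is handed in; nothing more can be done
None
```

The drift is fully home with its collar on the plate and the brass bolt is fully home with its flange down; the last pictures show both standing, the readings stayed well under 25 N, and the job is handed in at about 35 s.

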